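# Clip the recipe card onto the clipboard

## Robot

A 6-joint arm with a two-finger parallel gripper is mounted at the origin on a cart in front of the work surface, level with it; the furniture and walls round the work are solid. World frame = base frame: x ahead of the robot, y to its left, z up, the work surface at z = 0. Lengths are in m, angles in rad, forces in N, time in s.
With the tool pointing down it reaches from about 0.35 to 0.775 m from the base axis. Payload 5.5 kg.
Tool frame: the origin (TCP) lies midway between the tips of the shut fingers; the grasp point (between the pads) lies 19 mm behind it; z points along the fingers, y is the line along which they close (so a half turn about z gives the same grasp; the last joint's range is limited). The gripper opens to 85 mm and grips with 20 to 120 N. Pads are 22 mm wide; open, the fingers measure 114 mm over their backs; the gripper's body (76 mm by 85 mm) begins 54 mm behind the grasp point. The pads swing forward as they close: fully open they stand 13 mm farther back than shut.
Start: joints at [1.108, 0.313, 0.046, 1.304, 0, 1.431], TCP at [0.182, 0.545, 0.198] pointing down, gripper open.
Joint ranges: [-2.76, 2.76], [-0.86, 1.69], [-1.03, 1.26], [-2.2, 2.34], [-1.47, 1.5], [-3.14, 3.14]. Speed limits (rad/s): [2.57, 2.57, 3.14, 3.14, 3.14, 3.14].

## Interface

Orientations are given as a unit quaternion [x, y, z, w].
In Python, from station import monitor, read_camera, job_done, spot_in, trace, landmark_of gives the robot as it stands.
- The arm moves only by the tool drive_tool, never from a script. Its argument "moves" is a list of rows, each a list of 7 numbers: the turn, a rotation vector about the world's x, y, z in degrees, then the shift along the world's x, y, z in cm, then the finger opening in cm, from 0 to 8.54. In form: [[wx, wy, wz, tx, ty, tz, claw], ...]. A call has 1 to 5 rows; each row shifts and turns the commanded pose from where the row before left it; what a row does not reach is not made up. A row lasts 1/8 s, in which the tool goes at most 62.5 mm and 10.7 degrees, less where a joint would pass 70% of its speed; a pose out of reach is approached as far as the arm can. A call with a gripper value outside its range is refused whole. The fingers move at their own pace and stop on an object; "grip_force" is the grip in N (left out, the last holds). Time passes only in rows, so rows that do not move let the fingers close. It gives the time, the measured TCP pose, the force, the opening and the grip force at its end, in the units of the state.
- monitor.state(): the state, without advancing time (a new reading comes with each control period).
- read_camera(name): name is "side" or "top"; returns a dict with "color" (384x512x3 uint8, blue, green, red), "depth" (384x512 float32, m along the optical axis (not along the pixel's ray), 0 where there is no reading), "K" (3x3 intrinsics, pixels), "camera_from_world" (4x4, takes a point from world to camera coordinates). Camera axes: x right, y down, z forward; pixel columns grow to the right and rows downward; lengths in m; the calibration is good to about 2 mm. A picture is of the moment at which its call begins.
- job_done(): hands the job in; it is judged then, once.
Trained networks look in a picture, given as the dict that the camera call returned (one of the last four; its "shot" number tells which), for a name from the list of things; names that differ only in an ending like _2 or _b are one class to them, and where a whole thing is asked for, a point or a joint stands for the part that bears it (a point fixed in the world has none). Each returns a list of dicts, best first, with "score" (0 to 1); they miss things now and then, are a little off and sometimes report something else, mostly with a low value. They report only what shows in the picture. A call takes as long as a camera call.
- spot_in(thing, picture): "position" ([x, y, z] in m, in the coordinates of the camera as it stood for that picture, good to about 4 mm: the middle of the surface that is visible of it).
- trace(thing, picture): "pixels" (384x512 bool, what is visible of it).
- landmark_of(thing, picture): "position" ([x, y, z] in m, in the coordinates of the camera as it stood for that picture, good to about 4 mm: a listed point, or the origin of a listed thing).
The state is a dict: "t": time; "joint_positions": joint angles; "dq": joint speeds; "tau": joint torques, N m; "ee_pos": TCP position; "ee_rot": TCP orientation; "force": force on the tool from outside, world axes, zero at the start; "wrist_torque": the same for the moment, N m; "opening": finger opening in m; "grasp_force": force on a finger pad.
Only numpy, scipy, OpenCV 4.12 (cv2) and the standard library are available. Lean on these libraries where they do the work, as an engineer would, in place of code of your own. Each camera call takes 0.05 s, during which the arm holds its last target. There are 200 camera calls.

## Task

Put the stiff recipe card on the clipboard for cooking: slide it, rounded end first and paper face up, under the sprung clip so that the card's own edge lifts the clip, and push it fully home against the stop bar, centred and square on the board. Keep the gripper off the clip, be gentle enough not to shove the stiff stop bar along, and leave the jar, tin and mill where they stand.

Things in the scene. Friction and masses are not known exactly. Their poses are not given: they have to be found in the camera images.
- card: Loose stiff recipe card: pale plywood plate 130 (x) x 54 (y) x 8 (z) mm, about 60 g, white paper face on top. The nose (+x end) is rounded over its thickness (radius 4 mm); the tail is square and has a small steel eyelet. It lies on the worktop, paper up, nose roughly away from the robot. Origin: centre of the underside; x towards the nose, z up.
- card_nose (a point): The foremost middle point of the card's nose, half way up its thickness: 65 mm along the card's x from its origin, 4 mm above its underside.
- clipboard: Wooden clipboard fixed flat on the worktop, 260 (x) x 120 (y) x 12 (z) mm. Origin: centre of the underside; x points from the open near end to the clip end, z up; its flat top is at z = 12 mm. The card goes in along +x on the middle line y = 0. Nothing on it rises over 50 mm. Beware: a cooker hood hangs at the left (x > 0.48, y > 0.2, z > 0.59 m).
- clip: Sprung steel clip on the clipboard, 64 mm wide, shut at the start. Origin: its hinge axis (along y) at x = 98, z = 24 mm of the clipboard. Its jaw is a 6 mm round bar 55 mm in front of the hinge; before the jaw a flared lip rises at 17 degrees to the near end. The spring presses the jaw down with 4 to 5 N; pushing the card in takes about 6 to 15 N. A thumb tab stands on top.
- clip_lip (a point): Front edge of the clip's flared lip, at x = 22 mm of the clipboard when shut. Its underside then stands about 9 mm above the board's top, so the 8 mm card goes under it when it slides flat on the board. Moves with the clip.
- clip_jaw (a point): Lowest line of the clip's jaw, at x = 43 mm of the clipboard: 3 mm above the board's top when shut, 8 mm above it with the card under it. Moves with the clip.
- stop_zone (a point): Fixed point on the clipboard's middle line at its x = 71 mm, 4 mm above its top: middle of the zone of the stop bar. The bar (dark steel, across the board under the clip, 108 x 6 x 6 mm, a 9 mm high ear at each end) stands anywhere in it, near face at x = 60 to 82 mm of the clipboard; its place is not reported: feel for it. It is a stiff slider that yields only under more than about 20 N.
- spice_jar: Bystander: glass spice jar with a red lid, 45 mm diameter, 106 mm high. Origin: centre of its underside.
- tin: Bystander: food tin, 58 mm diameter, 72 mm high. Origin: centre of its underside.
- mill: Bystander: glass mill with a black head, 43 mm diameter, 132 mm high. Origin: centre of its underside.

How it is judged:
By the outcome, as a careful person would: the job done as asked, in the order asked, and still so for the second after the job is handed in, with the robot touching nothing.
It also fails if it takes over 58 s, if anything falls off the work surface, if the arm or the gripper's body presses on something with over 40 N, if the wrist force passes 120 N, or if a joint passes its speed limit or range.

## Working session

There is one attempt and no reset: what is moved stays moved. The work goes in short steps, Python scripts to look and compute and a tool call to move; the robot and the scene stay as the last step left them, time stands still between calls to the robot, and variables do not carry over. Pictures are saved under pics/ and viewed, at most 10 in all, crops included, and the job is handed in when it is done.

Besides the shell and the picture viewer there is one more tool, called after ">>>" as name(argument=value, ...), one argument or row to a line, values as JSON. drive_tool: Moves the arm, as the interface text tells. Its arguments: {"type":"object","properties":{"moves":{"type":"array"},"grip_force":{"type":"number"}},"required":["moves"]}

```bash
mkdir -p pics
cat > h.py <<'E'
import numpy as np, cv2
from station import monitor, read_camera, job_done, spot_in, trace, landmark_of
def w(p,pos):
    T=np.linalg.inv(p["camera_from_world"]); return (T@np.r_[pos,1])[:3]
def cloud(p):
    d=p["depth"];K=p["K"];v,u=np.indices(d.shape)
    c=np.stack([(u-K[0,2])/K[0,0]*d,(v-K[1,2])/K[1,1]*d,d],-1)
    T=np.linalg.inv(p["camera_from_world"]); return c@T[:3,:3].T+T[:3,3]
E
python3 - <<'E'
from h import *
s=monitor.state();print(s["t"],s["ee_pos"],s["ee_rot"],s["opening"])
ims=[]
for n in("top","side"):
    p=read_camera(n);ims.append(p["color"])
    for t in "card card_nose clipboard clip clip_lip clip_jaw stop_zone spice_jar tin mill".split():
        r=landmark_of(t,p)[:2]
        print(n,t,[(np.round(w(p,a["position"]),4),round(a["score"],2)) for a in r])
    for t in("card","clipboard"):
        r=trace(t,p)
        if r:
            m=r[0]["pixels"];c=cloud(p)[m&(p["depth"]>0)];
            q=cv2.minAreaRect(c[:,:2].astype(np.float32)*1000);print(n,t,m.sum(),q,np.median(c[:,2]))
    cv2.imwrite(f"pics/{n}0.png",p["color"])
E
```

```text
0.0 [0.18215224 0.54476153 0.19738592] [ 1.60720285e-01  9.86999544e-01 -8.99421758e-04 -2.86313145e-04] 0.0854354442565723
top card [(array([ 0.498 , -0.0261,  0.001 ]), 0.77), (array([ 0.6321, -0.2733,  0.0262]), 0.62)]
top card_nose [(array([ 0.5553, -0.0019,  0.0063]), 0.77), (array([ 0.3643,  0.1545, -0.0011]), 0.4)]
top clipboard [(array([ 5.311e-01, -2.683e-01, -1.000e-04]), 0.6)]
top clip []
top clip_lip [(array([ 0.5546, -0.2676,  0.0187]), 0.94)]
top clip_jaw [(array([ 0.5787, -0.2652,  0.0154]), 0.8)]
top stop_zone [(array([ 0.6025, -0.2678,  0.0189]), 0.6), (array([ 0.5546, -0.0007,  0.0054]), 0.33)]
top spice_jar [(array([ 0.7075, -0.1417, -0.0014]), 0.7)]
top tin [(array([ 0.7008,  0.0472, -0.0016]), 0.87)]
top mill [(array([3.660e-01, 1.518e-01, 1.000e-04]), 0.89)]
top card 1033 ((496.9970397949219, -21.207916259765625), (134.5581512451172, 57.603328704833984), 18.911659240722656) 0.008714181449563707
top clipboard 4569 ((531.402587890625, -265.1872253417969), (125.91732788085938, 261.5395202636719), 88.37995910644531) 0.01341714209811884
side card [(array([ 4.958e-01,
[... 184 characters left out ...]
ray([ 0.5558, -0.2655,  0.0276]), 0.71), (array([0.3626, 0.1507, 0.0016]), 0.36)]
side clip_jaw [(array([ 0.578 , -0.2692,  0.0183]), 0.85)]
side stop_zone [(array([ 0.6036, -0.2663,  0.0157]), 0.94)]
side spice_jar [(array([ 0.7104, -0.1446,  0.0037]), 0.65), (array([ 0.7016,  0.0466, -0.0023]), 0.63)]
side tin [(array([ 7.018e-01,  4.450e-02, -3.000e-04]), 0.68)]
side mill [(array([0.3649, 0.1511, 0.002 ]), 0.89)]
side card 1223 ((495.74798583984375, -23.256622314453125), (128.7582550048828, 54.23268127441406), 18.483261108398438) 0.009238218828318767
side clipboard 6966 ((532.47802734375, -265.16717529296875), (122.84400177001953, 261.3384094238281), 88.1612777709961) 0.013458792217038829
```

Run:
```python
import cv2
a=cv2.imread("pics/top0.png");b=cv2.imread("pics/side0.png")
cv2.imwrite("pics/both0.png",cv2.resize(cv2.vconcat([a,b]),(800,1200))[:,:].reshape(1200,800,3)[0:600]*0+cv2.resize(cv2.hconcat([a,b]),(800,300)).repeat(2,0)) if 0 else None
```

```text
(no output)
```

View pics/top0.png

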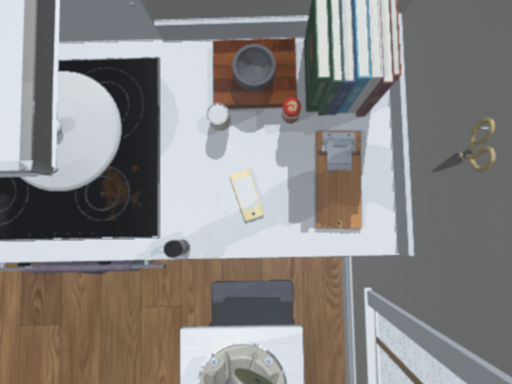

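View pics/side0.png

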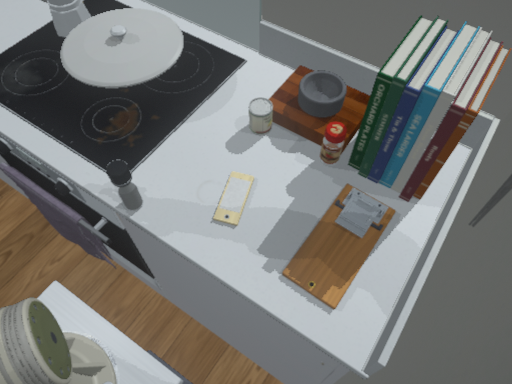

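The top picture shows the card at px (247,195), with its eyelet tail nearest the robot at (253,213). The board is at (340,180) with the clip at its far end, the mill at (175,247), the jar at (291,108) and the tin at (218,116). The side view agrees with this. I'll move above the card's tail.

>>> drive_tool(
  moves=[
    [0,0,3.4,2.45,-5.3,0,8.5],
    [0,0,3.4,2.45,-5.3,0,8.5],
    [0,0,3.4,2.45,-5.3,0,8.5],
    [0,0,3.4,2.45,-5.3,0,8.5],
    [0,0,3.4,2.45,-5.3,0,8.5],
  ],
)

```text
t: 1.92
ee_pos: [0.3055, 0.2788, 0.1986]
ee_rot: [0.012, 1.0, 0.0, 0.001]
force: [2.0, 0.3, 0.4]
opening: 0.0849
grasp_force: 0.0
```

>>> drive_tool(
  moves=[
    [0,0,3.4,2.45,-5.3,0,8.5],
    [0,0,3.4,2.45,-5.3,0,8.5],
    [0,0,3.4,2.45,-5.3,0,8.5],
    [0,0,3.4,2.45,-5.3,0,8.5],
    [0,0,3.4,2.45,-5.3,0,8.5],
  ],
)

```text
t: 2.55
ee_pos: [0.4281, 0.0134, 0.1987]
ee_rot: [-0.136, 0.991, -0.0, 0.001]
force: [0.6, 0.8, 0.1]
opening: 0.0852
grasp_force: 0.0
```

>>> drive_tool(
  moves=[
    [0,0,3,2.4,-5.2,-5,8.5],
    [0,0,0,0,0,-4,8.5],
    [0,0,0,0,0,0,8.5],
  ],
)

```text
t: 2.92
ee_pos: [0.4443, -0.0273, 0.1147]
ee_rot: [-0.16, 0.987, 0.001, -0.003]
force: [-0.6, -0.1, -0.0]
opening: 0.0847
grasp_force: 0.0
```

```bash
cat >> h.py <<'E'
def yaw(s):
    from scipy.spatial.transform import Rotation as R
    M=R.from_quat(s["ee_rot"]).as_matrix();y=M[:,1];return np.degrees(np.arctan2(y[1],y[0]))%180, M[:,2]
def rect(p,t):
    r=trace(t,p)
    if not r:return None
    m=r[0]["pixels"];c=cloud(p);c=c[m&(p["depth"]>0)]
    if t=="clipboard": c=c[(c[:,2]>.005)&(c[:,2]<.02)]
    return cv2.minAreaRect(c[:,:2].astype(np.float32)*1000),len(c),np.median(c[:,2])
E
python3 - <<'E'
from h import *
s=monitor.state();print(s["t"],s["ee_pos"],yaw(s),s["force"])
for n in("top","side"):
    p=read_camera(n)
    print(n,rect(p,"card"))
    for t in("card","card_nose","clipboard"):print(t,[(np.round(w(p,a["position"]),4),round(a["score"],2)) for a in landmark_of(t,p)[:1]])
    # board long edges via color-depth plane
    m=trace("clipboard",p)[0]["pixels"].astype(np.uint8)
    c=cloud(p)
    for edge in ("L","R"):
        P=[]
        for r in range(*( (150,222) if n=="top" else (0,0))):
            u=np.where(m[r])[0]
            if len(u): P.append(c[r,u[0]+1 if edge=="L" else u[-1]-1,:2])
        if P:
            P=np.array(P);P=P[np.isfinite(P).all(1)];k=np.polyfit(P[:,0],P[:,1],1);print(edge,k,"yaw",np.degrees(np.arctan(k[0])),"y@.53",np.polyval(k,.53),"y@.45",np.polyval(k,.45))
    cv2.imwrite(f"pics/{n}1.png",p["color"])
E
```

```text
2.925 [ 0.44432515 -0.02730373  0.11470731] (np.float64(108.41728328808992), array([-0.00659816,  0.00186143, -0.9999765 ])) [-0.61867366 -0.06441731 -0.0267041 ]
top (((362.6562805175781, 156.8917999267578), (39.547733306884766, 48.83514404296875), 18.798847198486328), 251, np.float64(0.13123759548528535))
card [(array([ 0.6333, -0.2696,  0.0268]), 0.57)]
card_nose []
clipboard [(array([ 5.306e-01, -2.689e-01, -1.000e-04]), 0.86)]
L [-0.02884667 -0.1905232 ] yaw -1.6523343107836161 y@.53 -0.2058119350806158 y@.45 -0.20350420136283603
R [-0.04844783 -0.29560403] yaw -2.7736873014956993 y@.53 -0.32128138085418656 y@.45 -0.3174055546149553
side (((498.6223449707031, -27.31678009033203), (131.70359802246094, 73.25027465820312), 20.67176628112793), 1284, np.float64(0.009249771246249816))
card [(array([ 0.4946, -0.0205,  0.0009]), 0.65)]
card_nose [(array([5.563e-01, 2.000e-04, 8.000e-03]), 0.91)]
clipboard [(array([ 0.5307, -0.2689,  0.0007]), 0.91)]
```

>>> drive_tool(
  moves=[
    [0,0,0,0,0,-5,8.5],
    [0,0,0,0,0,-3.5,8.5],
    [0,0,0,0,0,-1.5,8.5],
    [0,0,0,0,0,0,8.5],
  ],
)

```text
t: 4.03
ee_pos: [0.4458, -0.0271, 0.0162]
ee_rot: [-0.161, 0.987, 0.001, -0.001]
force: [-0.2, -0.1, -0.1]
opening: 0.0848
grasp_force: 0.0
```

Run:
```python
from h import *
s=monitor.state();print(s["t"],s["ee_pos"],yaw(s),s["force"])
p=read_camera("side");a=p["color"][120:290,130:330]
cv2.imwrite("pics/side2.png",cv2.resize(a,None,fx=3,fy=3,interpolation=cv2.INTER_CUBIC))
for t in("card","card_nose"):print(t,[(np.round(w(p,a["position"]),4),round(a["score"],2)) for a in landmark_of(t,p)[:1]])
```

```text
4.025 [ 0.44584972 -0.02707733  0.01615451] (np.float64(108.50576688404846), array([-2.91003453e-03,  8.15388963e-04, -9.99995433e-01])) [-0.24176756 -0.10706227 -0.13370615]
card [(array([ 0.5006, -0.0225,  0.0017]), 0.81)]
card_nose [(array([0.5565, 0.0011, 0.0066]), 0.8)]
```

View pics/side2.png

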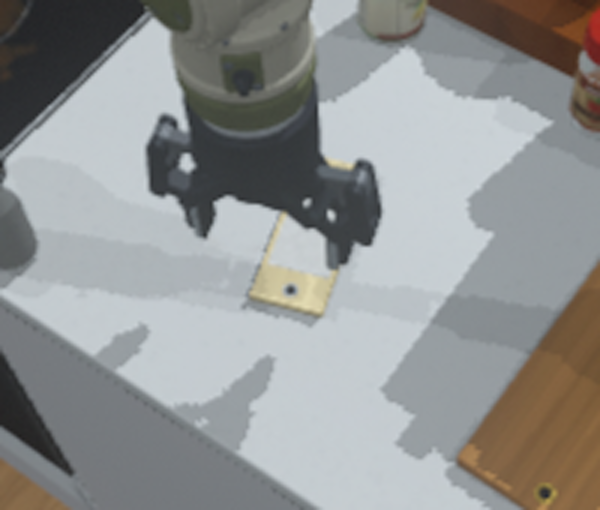

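The crop shows the fingers straddling the card behind its eyelet tail at about px (290,290), set roughly 1 cm too far left. I'll correct that, then descend.

>>> drive_tool(
  moves=[
    [0,0,0,0.5,-1.0,0,8.5],
    [0,0,0,0,0,-1,8.5],
    [0,0,0,0,0,-0.7,8.5],
    [0,0,0,0,0,0,8.5],
  ],
)

```text
t: 4.68
ee_pos: [0.4511, -0.0372, -0.0007]
ee_rot: [-0.161, 0.987, 0.001, -0.001]
force: [0.4, 0.4, -0.2]
opening: 0.0849
grasp_force: 0.0
```

>>> drive_tool(
  moves=[
    [0,0,0,0,0,0,6.5],
    [0,0,0,0,0,0,5.8],
    [0,0,0,0,0,0,5.0],
    [0,0,0,0,0,0,5.0],
    [0,0,0,0,0,0,5.0],
  ],
  grip_force=50,
)

```text
t: 5.3
ee_pos: [0.4522, -0.0374, 0.0003]
ee_rot: [-0.161, 0.987, 0.0, 0.0]
force: [-0.0, -0.1, 1.1]
opening: 0.0498
grasp_force: 0.0
```

Run:
```python
from h import *
s=monitor.state();print(s["ee_pos"],s["force"],s["opening"],s["grasp_force"])
p=read_camera("side");a=p["color"][150:250,180:300]
cv2.imwrite("pics/side3.png",cv2.resize(a,None,fx=5,fy=5,interpolation=cv2.INTER_CUBIC))
print(rect(p,"card"))
```

```text
[ 4.52211974e-01 -3.73995098e-02  2.82621525e-04] [-0.04352965 -0.05371609  1.095371  ] 0.049803602388428375 0.0
(((494.82342529296875, -22.209671020507812), (133.3572235107422, 79.35429382324219), 29.58074378967285), 696, np.float64(0.009100333980017417))
```

View pics/side3.png

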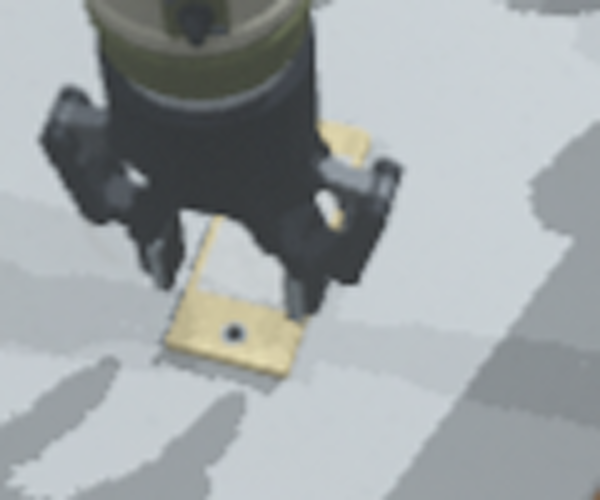

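The crop shows the right fingertip resting on top of the card near px (300,300), so the tips stand higher than I estimated. I'll reopen, go 6 mm lower and close again.

>>> drive_tool(
  moves=[
    [0,0,0,0,0,0.5,8.5],
    [0,0,0,0,0,0,8.5],
    [0,0,0,0,0,0,8.5],
    [0,0,0,0,-0.1,-0.5,8.5],
    [0,0,0,0,0,-0.6,8.5],
  ],
)

```text
t: 6.02
ee_pos: [0.4521, -0.0385, -0.0062]
ee_rot: [-0.161, 0.987, 0.0, -0.0]
force: [-0.5, -0.1, 0.6]
opening: 0.0852
grasp_force: 0.0
```

>>> drive_tool(
  moves=[
    [0,0,0,0,0,0,6.5],
    [0,0,0,0,0,0,5.8],
    [0,0,0,0,0,0,5.0],
    [0,0,0,0,0,0,5.0],
    [0,0,0,0,0,0,5.0],
  ],
  grip_force=50,
)

```text
t: 6.65
ee_pos: [0.4523, -0.0384, -0.0057]
ee_rot: [-0.161, 0.987, -0.0, 0.0]
force: [-0.1, -0.1, -0.5]
opening: 0.0503
grasp_force: 0.0
```

Run:
```python
from h import *
p=read_camera("side");a=p["color"][150:250,180:300]
cv2.imwrite("pics/side4.png",cv2.resize(a,None,fx=5,fy=5,interpolation=cv2.INTER_CUBIC))
c=cloud(p)[150:250,180:300].reshape(-1,3);k=p["color"][150:250,180:300].reshape(-1,3).max(1)
f=c[(k<110)&(c[:,2]<.03)&(abs(c[:,0]-.452)<.04)&(abs(c[:,1]+.038)<.06)]
f=f[np.argsort(f[:,2])];print(np.round(f[:12],4),len(f))
```

```text
[[ 0.4533 -0.004   0.0009]
 [ 0.4485 -0.0403  0.009 ]
 [ 0.4472 -0.0387  0.0094]
 [ 0.4442 -0.0411  0.0118]
 [ 0.4452 -0.043   0.0123]] 5
```

View pics/side4.png

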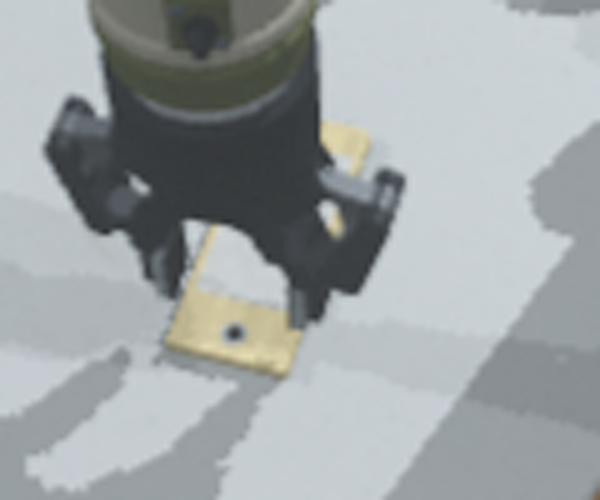

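It looks like the fingers now straddle the card's edges, at about px (165,285) and (310,315). The command isn't squeezing yet, so I'll close further.

>>> drive_tool(
  moves=[
    [0,0,0,0,0,0,4.5],
    [0,0,0,0,0,0,4.0],
    [0,0,0,0,0,0,4.0],
  ],
)

```text
t: 7.08
ee_pos: [0.4522, -0.0384, -0.0058]
ee_rot: [-0.161, 0.987, 0.0, 0.0]
force: [-0.5, -0.0, -0.4]
opening: 0.0397
grasp_force: 0.0
```

Run:
```python
from h import *
p=read_camera("side");a=p["color"][150:250,180:300]
b=cv2.resize(a,None,fx=5,fy=5,interpolation=cv2.INTER_CUBIC)
cv2.imwrite("pics/side5.png",b)
c=cloud(p)
for v in range(188,222,2):
    print(v,[(u,int(p["color"][v,u].max()),*np.round(c[v,u]*1000).astype(int)) for u in list(range(206,222,4))+list(range(230,250,4))])
```

```text
188 [(206, 92, np.int64(445), np.int64(3), np.int64(84)), (210, 131, np.int64(435), np.int64(-18), np.int64(116)), (214, 61, np.int64(418), np.int64(-46), np.int64(163)), (218, 62, np.int64(419), np.int64(-55), np.int64(168)), (230, 62, np.int64(432), np.int64(-71), np.int64(165)), (234, 62, np.int64(451), np.int64(-64), np.int64(136)), (238, 62, np.int64(453), np.int64(-72), np.int64(140)), (242, 67, np.int64(456), np.int64(-79), np.int64(142)), (246, 120, np.int64(463), np.int64(-82), np.int64(136))]
190 [(206, 96, np.int64(441), np.int64(0), np.int64(85)), (210, 90, np.int64(429), np.int64(-24), np.int64(122)), (214, 62, np.int64(432), np.int64(-32), np.int64(125)), (218, 62, np.int64(419), np.int64(-53), np.int64(160)), (230, 62, np.int64(444), np.int64(-60), np.int64(133)), (234, 63, np.int64(450), np.int64(-64), np.int64(129)), (238, 63, np.int64(452), np.int64(-72), np.int64(133)), (242, 64, np.int64(456), np.int64(-78), np.int64(135)), (246, 90, np.int64(463), np.int64(-82), np.int64(128))]
192 [(206, 94, np.int64(437), np.int64(-3), np.int64(85)), (210, 64, np.int64(429), np
[... 6729 characters left out ...]
(454), np.int64(-55), np.int64(7)), (238, 199, np.int64(457), np.int64(-63), np.int64(10)), (242, 198, np.int64(466), np.int64(-67), np.int64(1)), (246, 198, np.int64(471), np.int64(-73), np.int64(0))]
220 [(206, 156, np.int64(419), np.int64(-6), np.int64(2)), (210, 188, np.int64(423), np.int64(-14), np.int64(2)), (214, 130, np.int64(429), np.int64(-20), np.int64(0)), (218, 146, np.int64(432), np.int64(-29), np.int64(6)), (230, 212, np.int64(444), np.int64(-51), np.int64(9)), (234, 217, np.int64(449), np.int64(-58), np.int64(8)), (238, 190, np.int64(454), np.int64(-65), np.int64(7)), (242, 198, np.int64(462), np.int64(-69), np.int64(1)), (246, 198, np.int64(467), np.int64(-76), np.int64(0))]
```

View pics/side5.png

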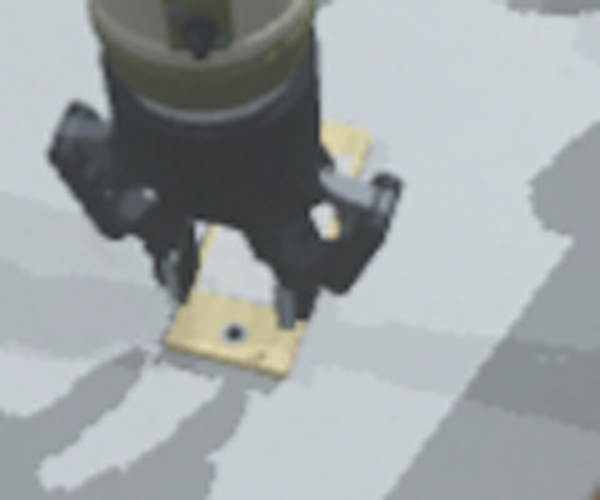

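The close-up and its depth show the fingertips hovering about 30 mm above the card at px (285,320), clearly higher than the reported TCP z implies. I'll open the fingers and go down in guarded steps, watching the force and the picture.

>>> drive_tool(
  moves=[
    [0,0,0,0,0,0,7.0],
    [0,0,0,0,0,0,7.0],
    [0,0,0,0,0,-0.5,7.0],
    [0,0,0,0,0,-0.5,7.0],
    [0,0,0,0,0,0,7.0],
  ],
)

```text
t: 7.75
ee_pos: [0.4516, -0.0382, -0.0164]
ee_rot: [-0.161, 0.987, 0.0, -0.001]
force: [-1.7, -0.6, 0.0]
opening: 0.07
grasp_force: 0.0
```

```bash
cat >> h.py <<'E'
def tips(p,s,half):
    # lowest gripper points near the pads, per finger, in tool-aligned xy
    c=cloud(p).reshape(-1,3);k=p["color"].reshape(-1,3).max(1);y,_=yaw(s)
    a=np.radians(y);d=c[:,:2]-s["ee_pos"][:2]
    u=d@[np.cos(a),np.sin(a)];v=d@[np.sin(a),-np.cos(a)]
    for sg in(1,-1):
        m=(k<135)&(sg*u>half-8e-3)&(sg*u<half+.03)&(abs(v)<.02)&(c[:,2]>.012)&(c[:,2]<.12)
        q=c[m];o=np.argsort(q[:,2])[:4];print("finger",sg,np.round(q[o],3).tolist(),np.round(u[m][o],3),np.round(v[m][o],3))
E
python3 - <<'E'
from h import *
s=monitor.state();print(s["ee_pos"],s["force"])
p=read_camera("side");tips(p,s,.035)
E
```

```text
[ 0.45155425 -0.03822424 -0.01640551] [-1.72991735 -0.58524414  0.01693149]
finger 1 [[0.449, -0.002, 0.027], [0.436, -0.007, 0.028], [0.441, -0.006, 0.028], [0.443, -0.005, 0.029]] [0.035 0.035 0.034 0.035] [ 0.009 -0.005  0.     0.002]
finger -1 [[0.457, -0.079, 0.028], [0.459, -0.08, 0.03], [0.454, -0.079, 0.031], [0.455, -0.078, 0.032]] [-0.04  -0.042 -0.039 -0.039] [-0.008 -0.007 -0.011 -0.009]
```

>>> drive_tool(
  moves=[
    [0,0,0,0,0,-0.7,7.0],
    [0,0,0,0,0,-0.5,6.2],
    [0,0,0,0,0,0,6.2],
    [0,0,0,0,0,0,6.2],
  ],
)

```text
t: 8.3
ee_pos: [0.4521, -0.0384, -0.0278]
ee_rot: [-0.161, 0.987, 0.0, -0.0]
force: [0.2, -0.5, 0.1]
opening: 0.0619
grasp_force: 0.0
```

```bash
sed -i 's/c\[:,2\]>.012/c[:,2]>.004/' h.py
python3 - <<'E'
from h import *
s=monitor.state();print(s["ee_pos"],s["force"])
p=read_camera("side");tips(p,s,.033)
E
```

```text
[ 0.45214978 -0.03841308 -0.02781445] [ 0.21679057 -0.49086144  0.11317655]
finger 1 [[0.431, -0.005, 0.004], [0.44, -0.01, 0.013], [0.442, -0.009, 0.013], [0.447, -0.008, 0.014]] [0.038 0.031 0.031 0.031] [-0.01  -0.002 -0.     0.005]
finger -1 [[0.445, -0.069, 0.005], [0.454, -0.065, 0.008], [0.462, -0.075, 0.01], [0.454, -0.073, 0.017]] [-0.026 -0.026 -0.038 -0.033] [-0.017 -0.006 -0.002 -0.01 ]
```

>>> drive_tool(
  moves=[
    [0,0,0,0,0,-0.3,6.2],
    [0,0,0,0,0,-0.3,6.2],
    [0,0,0,0,0,0,6.2],
  ],
)

```text
t: 8.72
ee_pos: [0.4519, -0.0383, -0.0341]
ee_rot: [-0.161, 0.987, 0.0, -0.0]
force: [-0.4, -0.1, -0.4]
opening: 0.0616
grasp_force: 0.0
```

>>> drive_tool(
  moves=[
    [0,0,0,0,0,-0.2,6.2],
    [0,0,0,0,0,0,6.2],
  ],
)

```text
t: 8.98
ee_pos: [0.4521, -0.0384, -0.0359]
ee_rot: [-0.161, 0.987, 0.0, -0.0]
force: [-0.3, 0.2, -0.5]
opening: 0.0622
grasp_force: 0.0
```

Run:
```python
from h import *
s=monitor.state();print(s["ee_pos"],s["force"])
p=read_camera("side");tips(p,s,.033)
```

```text
[ 0.45207348 -0.03839564 -0.03589872] [-0.26056402  0.16850265 -0.46867777]
finger 1 [[0.439, -0.01, 0.005], [0.451, -0.006, 0.005], [0.444, -0.009, 0.006], [0.446, -0.008, 0.007]] [0.031 0.031 0.03  0.031] [-0.003  0.01   0.002  0.004]
finger -1 [[0.453, -0.065, 0.005], [0.46, -0.078, 0.008], [0.454, -0.065, 0.009], [0.453, -0.073, 0.009]] [-0.026 -0.041 -0.026 -0.033] [-0.007 -0.005 -0.007 -0.01 ]
```

>>> drive_tool(
  moves=[
    [0,0,0,0,0,0,5.5],
    [0,0,0,0,0,0,5.0],
    [0,0,0,0,0,0,4.5],
    [0,0,0,0,0,0,4.0],
  ],
  grip_force=50,
)

```text
t: 9.52
ee_pos: [0.4523, -0.0384, -0.0353]
ee_rot: [-0.161, 0.987, -0.0, 0.0]
force: [-0.8, 0.7, 5.7]
opening: 0.0524
grasp_force: 52.4
```

>>> drive_tool(
  moves=[
    [0,0,0,0,0,0.05,6.0],
    [0,0,0,0,0,0.2,6.0],
    [0,0,0,0,0,0,5.0],
    [0,0,0,0,0,0,4.5],
    [0,0,0,0,0,0,4.0],
  ],
  grip_force=60,
)

```text
t: 10.15
ee_pos: [0.4523, -0.0385, -0.0326]
ee_rot: [-0.161, 0.987, -0.0, 0.0]
force: [-2.6, 0.4, 7.9]
opening: 0.0515
grasp_force: 60.8
```

>>> drive_tool(
  moves=[
    [0,0,0,0,0,0.5,4.0],
    [0,0,0,0,0,2.5,4.0],
    [0,0,0,0,0,3,4.0],
    [0,0,0,0,0,0,4.0],
    [0,0,0,0,0,0,4.0],
  ],
)

```text
t: 10.78
ee_pos: [0.4518, -0.0383, 0.0262]
ee_rot: [-0.161, 0.987, 0.0, -0.0]
force: [0.1, 0.4, -0.6]
opening: 0.0516
grasp_force: 62.7
```

Run:
```python
from h import *
s=monitor.state();print(s["ee_pos"],s["force"],s["opening"],s["grasp_force"],yaw(s))
for n in ("side","top"):
    p=read_camera(n)
    for t in("card","card_nose"):print(t,[(np.round(w(p,a["position"]),4),round(a["score"],2)) for a in landmark_of(t,p)[:1]])
    r=trace("card",p);m=r[0]["pixels"];c=cloud(p)[m&(p["depth"]>0)];c=c[(c[:,2]>.03)&(c[:,2]<.1)]
    d=c[:,:2]-s["ee_pos"][:2]; a=np.radians(18.5); ux=d@[np.cos(a),np.sin(a)]
    k=np.polyfit(ux,c[:,2],1);print(n,len(c),"pitch z slope",k)
```

```text
[ 0.45176654 -0.03831432  0.02618866] [ 0.08480169  0.35853259 -0.64682743] 0.0516019808261093 62.70700693130493 (np.float64(108.50359846244639), array([-5.13428490e-04,  2.12832780e-04, -9.99999846e-01]))
card [(array([ 0.4988, -0.0261,  0.0559]), 0.73)]
card_nose [(array([ 0.5559, -0.0024,  0.0671]), 0.56)]
side 533 pitch z slope [-0.00362233  0.06765585]
card []
card_nose [(array([ 0.5538, -0.0026,  0.0639]), 0.43)]Traceback (most recent call last):
  File "<stdin>", line 6, in <module>
IndexError: list index out of range
```

Run:
```python
from h import *
p=read_camera("top");img=cv2.imread("pics/top0.png");K=p["K"];T=np.linalg.inv(p["camera_from_world"]);C=T[:3,3];print("cam",C)
S=cv2.cvtColor(img,cv2.COLOR_BGR2HSV)[:,:,1].astype(float)
def ray(u,v,z):
    d=T[:3,:3]@[(u-K[0,2])/K[0,0],(v-K[1,2])/K[1,1],1];return (C+d*(z-C[2])/d[2])[:2]
def fit(P):
    P=np.array(P)
    for _ in range(3):
        k=np.polyfit(P[:,0],P[:,1],1);r=abs(P[:,1]-np.polyval(k,P[:,0]));P=P[r<2*np.median(r)+3e-4]
    return k,len(P)
print(S[190,308:324].astype(int),S[190,352:370].astype(int))
E={}
for nm,lo,hi,z,sg in(("L",308,326,0.0,1),("R",350,372,.012,-1)):
    P=[]
    for v in range(174,224):
        row=S[v,lo:hi][::sg]; th=(np.median(row[:4])+np.median(row[-4:]))/2
        i=np.argmax(row>th); f=i-1+(th-row[i-1])/(row[i]-row[i-1]+1e-9)
        u=lo+f if sg==1 else hi-1-f
        P.append(ray(u,v,z))
    k,n=fit(P);E[nm]=k;print(nm,n,np.degrees(np.arctan(k[0])),np.polyval(k,[.44,.53,.6]))
print("mid",(E["L"]+E["R"])/2,np.polyval((E["L"]+E["R"])/2,[.44,.53,.6]),"width",np.polyval(E["L"]-E["R"],.5))
# near/far ends
for nm,lo,hi in(("near",220,236),("far",124,140)):
    P=[]
    for u in range(320,356):
        row=S[lo:hi,u] if nm=="far" else S[lo:hi,u][::-1]; th=(row[:3].mean()+row[-3:].mean())/2
        i=np.argmax(row>th);f=i-1+(th-row[i-1])/(row[i]-row[i-1]+1e-9)
        v=lo+f if nm=="far" else hi-1-f
        P.append(ray(u,v,.012 if (nm=="far")==(C[0]<.55) else 0.)[::-1])
    k,n=fit(P);print(nm,n,"yaw",-np.degrees(np.arctan(k[0])),"x",np.polyval(k,-.266))
p=read_camera("side")
for t in("clipboard","clip_lip","clip_jaw","stop_zone"):print(t,[np.round(w(p,a["position"]),4) for a in landmark_of(t,p)[:1]])
```

```text
cam [ 0.41473884 -0.07633325  1.1859554 ]
[ 20  20  20  20  20  21  18   5  58  92  95  98 101 100  98  98] [105 103 104 104 105 104 102 105  63   6  20  19  17  17  18  16  17  17]
L 49 -1.8737294213447058 [-0.20522742 -0.20817172 -0.21046173]
R 50 -1.3157300180314848 [-0.32041461 -0.32248172 -0.32408947]
mid [-0.02784113 -0.25057092] [-0.26282102 -0.26532672 -0.2672756 ] width 0.11460239620556278
near 36 yaw -2.0968744093580236 x 0.4045373057715383
far 22 yaw -1.5298894350080183 x 0.6617689376342393
clipboard [array([ 0.5309, -0.269 ,  0.0038])]
clip_lip [array([ 0.556 , -0.2657,  0.0237])]
clip_jaw [array([ 0.5754, -0.2677,  0.0183])]
stop_zone [array([ 0.6042, -0.2634,  0.0121])]
```

>>> drive_tool(
  moves=[
    [0,0,-4.04,-0.52,-4.5,0,4.0],
    [0,0,-4.04,-0.52,-4.5,0,4.0],
    [0,0,-4.04,-0.52,-4.5,0,4.0],
    [0,0,-4.04,-0.52,-4.5,0,4.0],
    [0,0,-4.04,-0.52,-4.4,0,4.0],
  ],
)

```text
t: 12.1
ee_pos: [0.4259, -0.264, 0.0268]
ee_rot: [0.016, 1.0, -0.0, 0.0]
force: [0.4, -0.5, -0.6]
opening: 0.0515
grasp_force: 62.7
```

>>> drive_tool(
  moves=[
    [0,0,0,0,0,0,4.0],
    [0,0,0,0,0,-2,4.0],
    [0,0,0,0,0,-1.5,4.0],
    [0,0,0,0,0,0,4.0],
    [0,0,0,0,0,0,4.0],
  ],
)

```text
t: 12.72
ee_pos: [0.4264, -0.2621, -0.008]
ee_rot: [0.014, 1.0, 0.0, 0.0]
force: [0.5, -0.8, -1.1]
opening: 0.0515
grasp_force: 62.8
```

Run:
```python
from h import *
s=monitor.state();print(s["ee_pos"],s["force"],s["opening"],s["grasp_force"],yaw(s))
for n in ("side","top"):
    p=read_camera(n)
    for t in("card","card_nose","clip_lip","clip_jaw"):print(n,t,[(np.round(w(p,a["position"]),4),round(a["score"],2)) for a in landmark_of(t,p)[:1]])
    if n=="side": a=p["color"][170:310,270:410]; cv2.imwrite("pics/side6.png",cv2.resize(a,None,fx=4,fy=4,interpolation=cv2.INTER_CUBIC))
    else: a=p["color"][120:240,280:400]; cv2.imwrite("pics/top6.png",cv2.resize(a,None,fx=4,fy=4,interpolation=cv2.INTER_CUBIC))
```

```text
[ 0.42639791 -0.26206314 -0.00802233] [ 0.45289141 -0.76915707 -1.067143  ] 0.0514594966541034 62.796220779418945 (np.float64(88.35054255466731), array([ 7.98593372e-05,  1.00272422e-04, -9.99999992e-01]))
side card [(array([ 0.4742, -0.2612,  0.025 ]), 0.68)]
side card_nose [(array([ 0.6027, -0.2648,  0.0144]), 0.41)]
side clip_lip [(array([ 0.5581, -0.2663,  0.0262]), 0.41)]
side clip_jaw [(array([ 0.577 , -0.269 ,  0.0155]), 0.63)]
top card [(array([ 0.4732, -0.266 ,  0.0263]), 0.87)]
top card_nose [(array([ 0.5392, -0.2656,  0.0323]), 0.78)]
top clip_lip [(array([ 0.5535, -0.2699,  0.0189]), 0.94)]
top clip_jaw [(array([ 0.582 , -0.2669,  0.0167]), 0.95)]
```

View pics/side6.png

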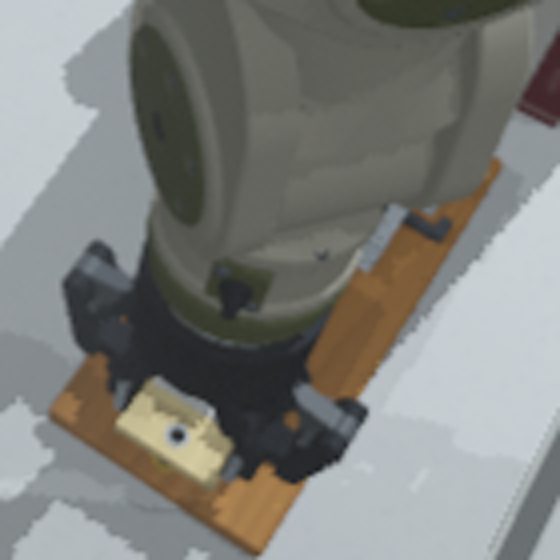

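The picture shows the card level in the grip over the board's near end, with its eyelet at px (177,435). I'll lower it onto the board.

>>> drive_tool(
  moves=[
    [0,0,0,0,0,-0.7,4.0],
    [0,0,0,0,0,-0.4,4.0],
    [0,0,0,0,0,0,4.0],
  ],
)

```text
t: 13.6
ee_pos: [0.4257, -0.262, -0.0199]
ee_rot: [0.015, 1.0, 0.0, -0.0]
force: [0.6, -0.1, -0.2]
opening: 0.0514
grasp_force: 62.8
```

>>> drive_tool(
  moves=[
    [0,0,0,0,0,-0.1,4.0],
    [0,0,0,0,0,-0.05,4.0],
    [0,0,0,0,0,0,4.0],
  ],
)

```text
t: 13.98
ee_pos: [0.4262, -0.2625, -0.0205]
ee_rot: [0.015, 1.0, -0.0, 0.0]
force: [-1.3, 0.8, 3.2]
opening: 0.0514
grasp_force: 63.3
```

>>> drive_tool(
  moves=[
    [0,0,0,0.5,-0.015,0,4.0],
    [0,0,0,0.5,-0.015,0,4.0],
    [0,0,0,0.5,-0.015,0,4.0],
    [0,0,0,0.5,-0.015,0,4.0],
    [0,0,0,0,0,0,4.0],
  ],
)

```text
t: 14.6
ee_pos: [0.4475, -0.2634, -0.0205]
ee_rot: [0.015, 1.0, -0.0, 0.001]
force: [1.3, 0.4, 4.0]
opening: 0.0513
grasp_force: 63.4
```

>>> drive_tool(
  moves=[
    [0,0,0,0.3,-0.01,0,4.0],
    [0,0,0,0.3,-0.01,0,4.0],
    [0,0,0,0.3,-0.01,0,4.0],
    [0,0,0,0,0,0,4.0],
  ],
)

```text
t: 15.1
ee_pos: [0.4531, -0.2632, -0.0205]
ee_rot: [0.015, 1.0, -0.0, -0.002]
force: [-7.9, 0.7, 11.6]
opening: 0.0513
grasp_force: 64.2
```

>>> drive_tool(
  moves=[
    [0,0,0,0.2,-0.006,0,4.0],
    [0,0,0,0.2,-0.006,0,4.0],
    [0,0,0,0,0,0,4.0],
  ],
)

```text
t: 15.48
ee_pos: [0.4565, -0.2632, -0.0205]
ee_rot: [0.015, 1.0, -0.0, -0.002]
force: [-9.0, 0.8, 12.5]
opening: 0.0513
grasp_force: 64.4
```

>>> drive_tool(
  moves=[
    [0,0,0,0.2,-0.006,0,4.0],
    [0,0,0,0.2,-0.006,0,4.0],
    [0,0,0,0,0,0,4.0],
  ],
)

```text
t: 15.85
ee_pos: [0.46, -0.2632, -0.0206]
ee_rot: [0.015, 1.0, -0.0, -0.003]
force: [-11.6, 0.0, 13.4]
opening: 0.0514
grasp_force: 64.5
```

Run:
```python
from h import *
s=monitor.state();print(s["ee_pos"],s["force"],s["opening"],s["grasp_force"],yaw(s),s["wrist_torque"])
p=read_camera("top")
for t in("card","card_nose","clip_lip","clip_jaw"):print(t,[(np.round(w(p,a["position"]),4),round(a["score"],2)) for a in landmark_of(t,p)[:1]])
```

```text
[ 0.45997619 -0.2631564  -0.02055352] [-11.6488902    0.03184806  13.44712173] 0.05138717948854772 64.54107284545898 (np.float64(88.24880207370488), array([-5.87949504e-03,  3.83372415e-05, -9.99982715e-01])) [ 0.04398222  2.14234689 -0.06158072]
card [(array([ 0.5088, -0.2635,  0.0168]), 0.96)]
card_nose [(array([ 0.5728, -0.2678,  0.0159]), 0.81)]
clip_lip [(array([ 0.5535, -0.2685,  0.0214]), 0.95)]
clip_jaw [(array([ 0.5825, -0.2691,  0.0182]), 0.71)]
```

>>> drive_tool(
  moves=[
    [0,0,0,0.2,-0.006,0.05,4.0],
    [0,0,0,0.2,-0.006,0,4.0],
    [0,0,0,0,0,0,4.0],
  ],
)

```text
t: 16.48
ee_pos: [0.4632, -0.263, -0.0205]
ee_rot: [0.015, 1.0, 0.0, -0.004]
force: [-11.5, -0.3, 12.2]
opening: 0.0514
grasp_force: 64.3
```

>>> drive_tool(
  moves=[
    [0,0,0,0.2,-0.006,0,4.0],
    [0,0,0,0.2,-0.006,0,4.0],
    [0,0,0,0,0,0,4.0],
  ],
)

```text
t: 16.85
ee_pos: [0.4685, -0.2632, -0.0205]
ee_rot: [0.015, 1.0, 0.0, -0.002]
force: [-8.0, 0.5, 9.6]
opening: 0.0513
grasp_force: 63.9
```

>>> drive_tool(
  moves=[
    [0,0,0,0.2,-0.006,0,4.0],
    [0,0,0,0.2,-0.006,0,4.0],
    [0,0,0,0.2,-0.006,0,4.0],
    [0,0,0,0,0,0,4.0],
  ],
)

```text
t: 17.35
ee_pos: [0.4746, -0.2634, -0.0205]
ee_rot: [0.015, 1.0, 0.0, -0.002]
force: [-7.4, 0.6, 8.7]
opening: 0.0514
grasp_force: 63.9
```

>>> drive_tool(
  moves=[
    [0,0,0,0.15,-0.004,0,4.0],
    [0,0,0,0.15,-0.004,0,4.0],
    [0,0,0,0,0,0,4.0],
  ],
)

```text
t: 17.73
ee_pos: [0.4776, -0.2635, -0.0205]
ee_rot: [0.015, 1.0, 0.0, -0.002]
force: [-7.3, 0.4, 9.0]
opening: 0.0515
grasp_force: 63.9
```

>>> drive_tool(
  moves=[
    [0,0,0,0.1,-0.003,0,4.0],
    [0,0,0,0.1,-0.003,0,4.0],
    [0,0,0,0,0,0,4.0],
  ],
)

```text
t: 18.1
ee_pos: [0.4795, -0.2635, -0.0205]
ee_rot: [0.015, 1.0, 0.0, -0.002]
force: [-7.9, 0.2, 9.7]
opening: 0.0515
grasp_force: 63.9
```

>>> drive_tool(
  moves=[
    [0,0,0,0.1,-0.003,0,4.0],
    [0,0,0,0.1,-0.003,0,4.0],
    [0,0,0,0,0,0,4.0],
  ],
)

```text
t: 18.48
ee_pos: [0.4815, -0.2636, -0.0205]
ee_rot: [0.015, 1.0, 0.0, -0.002]
force: [-8.1, 0.0, 9.5]
opening: 0.0515
grasp_force: 63.9
```

>>> drive_tool(
  moves=[
    [0,0,0,0.1,-0.003,0,4.0],
    [0,0,0,0,0,0,4.0],
  ],
)

```text
t: 18.73
ee_pos: [0.4824, -0.2636, -0.0205]
ee_rot: [0.015, 1.0, 0.0, -0.003]
force: [-7.1, 0.7, 9.0]
opening: 0.0511
grasp_force: 63.9
```

>>> drive_tool(
  moves=[
    [0,0,0,0.1,-0.003,0,4.0],
    [0,0,0,0,0,0,4.0],
  ],
)

```text
t: 18.98
ee_pos: [0.4827, -0.2636, -0.0205]
ee_rot: [0.015, 1.0, 0.0, -0.003]
force: [-9.5, -0.5, 10.6]
opening: 0.0516
grasp_force: 64.2
```

>>> drive_tool(
  moves=[
    [0,0,0,0.1,-0.003,0,4.0],
    [0,0,0,0,0,0,4.0],
  ],
)

```text
t: 19.23
ee_pos: [0.4827, -0.2636, -0.0205]
ee_rot: [0.015, 1.0, 0.0, -0.004]
force: [-13.0, 0.1, 12.5]
opening: 0.0513
grasp_force: 64.4
```

>>> drive_tool(
  moves=[
    [0,0,0,0.05,-0.002,0,4.0],
    [0,0,0,0,0,0,4.0],
  ],
)

```text
t: 19.48
ee_pos: [0.4827, -0.2636, -0.0205]
ee_rot: [0.015, 1.0, 0.0, -0.004]
force: [-15.1, -0.3, 13.3]
opening: 0.0516
grasp_force: 64.5
```

Run:
```python
from h import *
s=monitor.state();print(s["ee_pos"],s["force"],s["opening"],yaw(s),s["wrist_torque"])
for n in("top","side"):
    p=read_camera(n)
    for t in("card","card_nose","clip_lip","clip_jaw"):print(t,[(np.round(w(p,a["position"]),4),round(a["score"],2)) for a in landmark_of(t,p)[:1]])
```

```text
[ 0.48269432 -0.26363072 -0.02053023] [-15.09914937  -0.33503875  13.32060185] 0.05158187895611042 (np.float64(88.22519911458282), array([-8.98424761e-03,  4.32470042e-04, -9.99959547e-01])) [-0.10693859  2.88197483  0.01644799]
card [(array([ 0.5288, -0.2685,  0.0169]), 0.74)]
card_nose []
clip_lip [(array([ 0.5559, -0.268 ,  0.0258]), 0.76)]
clip_jaw [(array([ 0.5779, -0.2676,  0.0226]), 0.61)]
card [(array([ 0.5335, -0.2654,  0.0145]), 0.69)]
card_nose [(array([0.364 , 0.1514, 0.0028]), 0.39)]
clip_lip []
clip_jaw []
```

The card has stopped dead with about 7 N on the stop bar. I'll relieve the preload, then release.

>>> drive_tool(
  moves=[
    [0,0,0,-0.15,0.004,0.05,4.0],
    [0,0,0,-0.15,0.004,0,4.0],
    [0,0,0,0,0,0,4.0],
  ],
)

```text
t: 20.35
ee_pos: [0.4828, -0.2636, -0.0205]
ee_rot: [0.015, 1.0, 0.0, -0.002]
force: [-6.0, -0.5, 3.0]
opening: 0.0513
grasp_force: 63.3
```

>>> drive_tool(
  moves=[
    [0,0,0,0,0,0,6.2],
    [0,0,0,0,0,0,6.8],
    [0,0,0,0,0,0,6.8],
    [0,0,0,0,0,0,6.8],
  ],
)

```text
t: 20.85
ee_pos: [0.485, -0.2642, -0.0197]
ee_rot: [0.015, 1.0, -0.0, 0.0]
force: [-0.8, -0.5, -0.5]
opening: 0.0678
grasp_force: 0.0
```

>>> drive_tool(
  moves=[
    [0,0,0,0,0,1,6.8],
    [0,0,0,0,0,4,6.8],
    [0,0,0,0,0,5,6.8],
    [0,0,0,-3,3,5,6.8],
    [0,0,0,-3,5,0,6.8],
  ],
)

```text
t: 21.48
ee_pos: [0.4289, -0.1878, 0.1326]
ee_rot: [0.016, 1.0, -0.003, 0.004]
force: [0.6, 1.5, 0.1]
opening: 0.068
grasp_force: 0.0
```

>>> drive_tool(
  moves=[
    [0,0,0,0,6,0,6.8],
    [0,0,0,0,6,0,6.8],
    [0,0,0,0,6,0,6.8],
    [0,0,0,0,0,0,6.8],
  ],
)

```text
t: 21.98
ee_pos: [0.4255, -0.0018, 0.1288]
ee_rot: [0.011, 1.0, 0.0, 0.0]
force: [0.3, -0.2, -0.3]
opening: 0.0681
grasp_force: 0.0
```

Run:
```python
from h import *
s=monitor.state();print(s["t"],s["ee_pos"],s["force"],s["opening"])
for n in("top","side"):
    p=read_camera(n)
    for t in("card","clip_lip","clip_jaw","spice_jar","tin","mill"):print(t,[(np.round(w(p,a["position"]),4),round(a["score"],2)) for a in landmark_of(t,p)[:1]])
    print(rect(p,"card"))
    a=p["color"][120:240,280:400] if n=="top" else p["color"][170:310,270:410]
    cv2.imwrite(f"pics/{n}7.png",cv2.resize(a,(560,560),interpolation=cv2.INTER_CUBIC))
```

```text
21.975 [ 0.42548336 -0.0018072   0.12877149] [ 0.32437359 -0.15669866 -0.33939755] 0.06814540950535947
card [(array([ 0.5296, -0.2654,  0.0154]), 0.6)]
clip_lip [(array([ 0.6987,  0.0459, -0.002 ]), 0.74)]
clip_jaw [(array([ 0.5758, -0.2672,  0.0202]), 0.56)]
spice_jar [(array([ 0.7093, -0.1421,  0.001 ]), 0.94)]
tin [(array([ 0.7017,  0.0467, -0.0022]), 0.59)]
mill []
(((510.4795227050781, -262.0643005371094), (54.939693450927734, 93.39201354980469), 88.42432403564453), 758, np.float64(0.020869618184543026))
card [(array([ 0.5336, -0.2635,  0.0144]), 0.77)]
clip_lip [(array([ 0.6026, -0.2671,  0.0157]), 0.65)]
clip_jaw []
spice_jar [(array([ 0.709 , -0.1471,  0.0042]), 0.61)]
tin [(array([0.7013, 0.0441, 0.0012]), 0.82)]
mill [(array([0.3631, 0.1499, 0.0012]), 0.68)]
(((513.11181640625, -263.3194885253906), (56.15601348876953, 95.70313262939453), 88.55284881591797), 1220, np.float64(0.021151983790576423))
```

View pics/top7.png

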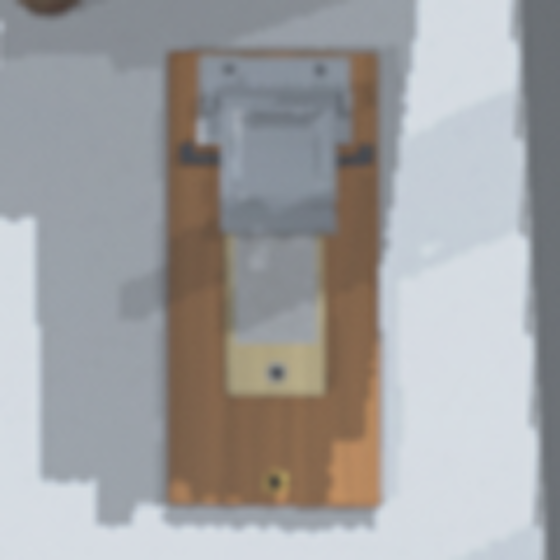

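The final picture shows the card centred and square under the lifted clip. Its tail is at px (276,395) and the stop bar's ears are still at row 153. The force never passed 15.1 N, so I'm handing in.

```bash
python3 -c "
from station import job_done;print(job_done())"
```

```text
the job is handed in; nothing more can be done
None
```

The recipe card is under the clip, nose first and paper face up, pushed in until it stopped dead at what the force showed to be the stop bar; it looks centred and square, the push peaked at about 15 N, and the jar, tin and mill had not moved; the job is handed in with no verdict returned.

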